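# Switch off the ring and vent the pressure cooker

### The job

The pressure cooker is done: turn the knob of the ring it stands on all the way back to off, and leave the other ring's knob as it is set. Then pull the slide on top of the cooker's long handle out against its spring until its outer end is at the first line, the venting mark (not on to the two ticks beyond, which unlock the lid), and keep it there: finish while the gripper is still holding the slide at the mark. Do not drag or tip the cooker, and leave the other things standing where they are.

Things in the scene. Friction and masses are not known exactly. Their poses are not given: they have to be found in the camera images.
- hob: Two-ring countertop hob, 600 mm wide (its y), 360 deep (its x), 60 high, steel with a black glass top; fixed. Origin: centre of the underside; x to its back, y to its left seen from the robot. Ring centres at (0.045, +-0.15) m on its top. A steel strip along its front edge carries two knobs: the one at +y works the ring at +y, the one at -y the ring at -y.
- knob_left (a joint): Turn of the left knob (+y side of the hob, works the ring at +y), rad. 0 = off, against a stop, pointer to the hob's back (hob's +x); grows clockwise seen from above, up to 2.5. Starts on, 0.6 to 1.4. About 0.03 N m of friction; stays where left. Counts as off under 0.13.
- knob_right (a joint): Turn of the right knob (-y side of the hob, works the ring at -y), rad. Same sense, stop and range as the left one.
- knob_left_top (a point): Top of the left knob, on its axis. Black knob: a 42 mm round skirt whose top is 22 mm below this point, and across it a straight upright grip bar 40 mm long, 12 mm thick, 22 mm high. Axes turn with the knob: x along the bar to its pointer end, y across its thickness, z up. The hob's strip is 32 mm below this point; the knobs are 90 mm apart.
- knob_right_top (a point): The same for the right knob.
- knob_left_pointer (a point): Pointer end of the left knob's grip bar: on its top, 18 mm from the axis; a white line marks it.
- knob_right_pointer (a point): The same for the right knob.
- cooker: Steel pressure cooker, 220 mm across, 155 mm high (black valve cap on the lid to 173), about 4 kg, loose on one ring; its weight holds it against the slide's spring. Origin: centre of the underside. Its long black handle runs along its -x axis to 300 mm from the centre, roughly towards the robot: lid handle 36 mm wide, flat top 160 mm above the origin, pot handle beneath.
- vent_slide: Grey ribbed thumb slide on top of the lid handle: a block 34 mm long (along the handle), 20 wide, 16.5 high; 8 mm of handle top shows on each side. Origin: centre of its underside, on the handle's top, 167 mm from the cooker's axis when home. It slides outwards, along the cooker's -x axis. A steel pressure pin 6 mm high stands 41 mm inwards of the home origin.
- slide_top (a point): Centre of the slide's top, 16.5 mm above the handle's top; moves with the slide.
- vent_travel (a joint): How far the slide is pulled out, m. 0 = home (where it starts), 0.018 = its outer end on the venting line, 0.031 = at the ticks where the lid unlocks, 0.032 = stop. A spring returns it: 4 N at home, rising 0.25 N per mm to about 8.5 N at the venting line.
- vent_line (a point): The venting mark: a fine light line across the whole top of the lid handle, 18 mm outside the outer end of the home slide, in the middle of the handle. The two short ticks of the lid release lie 13 mm further out.
- casserole: Steel casserole with a lid and two loop handles, 180 mm across (240 mm over the loops), 133 mm high, 2.2 kg, standing on the other ring. To be left alone.
- oil_bottle: Green glass oil bottle, 64 mm across, 235 mm high, upright on the worktop to the left of the hob. Origin: centre of its underside. To be left alone.
- mug: White mug, 82 mm across, 92 mm high, upright on the worktop to the right of the hob. Origin: centre of its underside. To be left alone.
- spoon: Wooden spoon, 220 mm long, lying on the worktop to the right of the hob. To be left alone.

How it is judged:
By the outcome, as a careful person would: the job done as asked, in the order asked, and still so for the second after the job is handed in, while the arm keeps its last pose, push and grip.
It also fails if it takes over 51 s, if anything falls off the work surface, if the arm or the gripper's body presses on something with over 40 N, if the wrist force passes 120 N, or if a joint passes its speed limit or range.

### The arm

A 6-joint arm with a two-finger parallel gripper is mounted at the origin on the work surface. World frame = base frame: x ahead of the robot, y to its left, z up, the work surface at z = 0. Lengths are in mm, angles in degrees, forces in N, time in s.
With the tool pointing down it reaches from about 300 to 850 mm from the base axis. Payload 4.2 kg.
Tool frame: the origin (TCP) lies at the very end of the fingers, on their centre line; the grasp point (between the pads) lies 19 mm behind it; z points along the fingers, y is the line along which they close (so a half turn about z gives the same grasp; the last joint's range is limited). The gripper opens to 91 mm and grips with 3 to 60 N. Pads are 32 mm wide; open, the fingers measure 118 mm over their backs; the gripper's body (76 mm by 178 mm) begins 60 mm behind the grasp point.
Start: joints at [-78.266, 18.312, 89.639, -0, 72.044, -1.146], TCP at [128.176, -560.548, 213.976] pointing down, gripper open.
Joint ranges: [-177.97, 177.97], [-48.28, 115.42], [12.27, 149.76], [-77.06, 257.06], [2.81, 150.46], [-146.56, 146.56]. Speed limits (degrees/s): [147.25, 147.25, 180, 180, 180, 180].

### API

Orientations are given as [roll, pitch, yaw] about the fixed x, y, z axes, in that order (R = Rz(yaw) Ry(pitch) Rx(roll)).
In Python, from workcell import env, grab_frame gives the robot as it stands. The module is installed in compiled form; this text tells all that it offers.
- The arm moves only by the tool move_arm, never from a script. Its argument "plan" is a list of rows, each an object of numbers: "tx", "ty", "tz": the shift along the tool's x, y, z in cm; "wx", "wy", "wz": the turn, a rotation vector about the tool's x, y, z in rad. In form: [{"tx": .., "ty": .., "tz": .., "wx": .., "wy": .., "wz": ..}, ...]. A call has 1 to 12 rows; each row shifts and turns the commanded pose from where the row before left it, along the tool's axes as they then stand; what a row does not reach is not made up. A row lasts 1/12 s, in which the tool goes at most 41.7 mm and 7.16 degrees, less where a joint would pass 70% of its speed; a pose out of reach is approached as far as the arm can. A call is refused whole if a number of a shift passes 4.17 or a number of a turn 0.125, either way. A call with a gripper value outside its range is refused whole. "gripper" is the finger opening in cm, from 0 to 9.12, set as the call begins (left out, the last holds). The fingers move at their own pace and stop on an object; "force" is the grip in N (left out, the last holds). Time passes only in rows, so rows that do not move let the fingers close. It gives the time, the measured TCP pose, the force, the opening and the grip force at its end, in the units of the state.
- env.state(): the state, without advancing time (a new reading comes with each control period).
- grab_frame(name): name is "side" or "top"; returns a dict with "color" (480x640x3 uint8, red, green, blue), "vfov" (degrees; the focal length in pixels is half the picture's height over the tangent of half this angle, whatever the lens; pixels are square), "cx", "cy" (the principal point, pixels), "view" (4x4, takes a point from world to camera coordinates). Camera axes: x right, y up, looking along -z (the intrinsics and any distortion apply to the point x, -y, -z); pixel columns grow to the right and rows downward; lengths in mm; the calibration is good to about 2 mm. A picture is of the moment at which its call begins. There is no depth.
- env.job_done(): hands the job in; it is judged then, once.
The state is a dict: "time_s": time; "qpos": joint angles; "qvel": joint speeds; "effort": joint torques, N m; "ee_pos": TCP position; "ee_rot": TCP orientation; "force": force on the tool from outside, world axes, zero at the start; "torque": the same for the moment, N m; "gripper_width": finger opening in mm; "gripper_force": force on a finger pad.
Only numpy, scipy, OpenCV 4.12 (cv2) and the standard library are available. Lean on these libraries where they do the work, as an engineer would, in place of code of your own. Each camera call takes 0.05 s, during which the arm holds its last target. There are 200 camera calls.

## Working session

There is one attempt and no reset: what is moved stays moved. The work goes in short steps, Python scripts to look and compute and a tool call to move; the robot and the scene stay as the last step left them, time stands still between calls to the robot, and variables do not carry over. Pictures are saved under pics/ and viewed, at most 10 in all, crops included, and the job is handed in when it is done.

Besides the shell and the picture viewer there is one more tool, called as a command line: name --argument value ..., lists and objects as JSON in quotes. move_arm: Moves the arm, as the interface text tells. Its arguments: {"type":"object","properties":{"plan":{"type":"array","items":{"type":"object","properties":{"tx":{"type":"number"},"ty":{"type":"number"},"tz":{"type":"number"},"wx":{"type":"number"},"wy":{"type":"number"},"wz":{"type":"number"}}}},"gripper":{"type":"number"},"force":{"type":"number"}},"required":["plan"]}

```bash
mkdir -p pics; cat > h.py <<'E'
import numpy as np, cv2
from workcell import env, grab_frame
def K(f):
    fl=240/np.tan(np.radians(f["vfov"])/2); return fl,f["cx"],f["cy"]
def ray(f,u,v):
    fl,cx,cy=K(f); V=np.array(f["view"]); R=V[:3,:3]; o=-R.T@V[:3,3]
    d=R.T@np.array([(u-cx)/fl,-(v-cy)/fl,-1.]); return o,d
def onz(f,u,v,z):
    o,d=ray(f,u,v); return o+d*(z-o[2])/d[2]
def proj(f,p):
    fl,cx,cy=K(f); V=np.array(f["view"]); c=V[:3,:3]@np.asarray(p,float)+V[:3,3]
    return cx+fl*c[0]/-c[2], cy-fl*c[1]/-c[2]
E
python3 - <<'E'
from h import *
for n in("top","side"):
    f=grab_frame(n); cv2.imwrite(f"pics/{n}0.png",f["color"][...,::-1]); print(n,[k for k in f],f["vfov"],f["cx"],f["cy"],np.round(f["view"],3).tolist())
    for k in f:
        if k not in("color","view"):print(k,f[k])
print(env.state())
E
```

```text
top ['color', 'vfov', 'cx', 'cy', 'view'] 47.031722892253754 325.7829535717035 240.27500155044578 [[0.064, -0.998, -0.003, -18.548], [0.976, 0.062, 0.21, -566.784], [-0.209, -0.016, 0.978, -1542.961], [0.0, 0.0, 0.0, 1.0]]
vfov 47.031722892253754
cx 325.7829535717035
cy 240.27500155044578
side ['color', 'vfov', 'cx', 'cy', 'view'] 49.75540856600384 319.3872384243137 235.91606859960447 [[0.347, -0.938, 0.011, -167.805], [0.781, 0.296, 0.55, -503.032], [-0.519, -0.183, 0.835, -1404.898], [0.0, 0.0, 0.0, 1.0]]
vfov 49.75540856600384
cx 319.3872384243137
cy 235.91606859960447
{'time_s': 0.1, 'qpos': array([-7.82637323e+01,  1.83467121e+01,  8.96979731e+01, -5.82712168e-04,
        7.20434513e+01, -1.14621028e+00]), 'qvel': array([-0.08595163, -0.08489606, -0.09140317, -0.03645881, -0.05168028,
       -0.03390829]), 'effort': array([ 1.31874840e-03, -4.13332164e+01, -2.32510632e+01,  7.27451476e-02,
        4.21334244e-02, -6.68982352e-05]), 'ee_pos': array([ 128.10288653, -560.09869255,  213.22681809]), 'ee_rot': array([-1.79911870e+02, -1.20912551e-03,  1.28826571e+01]), 'force': array([ 0.25821364, -0.06529619,  0.32841544]), 'torque': array([-0.01696891, -0.00355195,  0.01390544]), 'gripper_force': 0.0, 'gripper_width': 91.22394318092222}
```

View pics/top0.png

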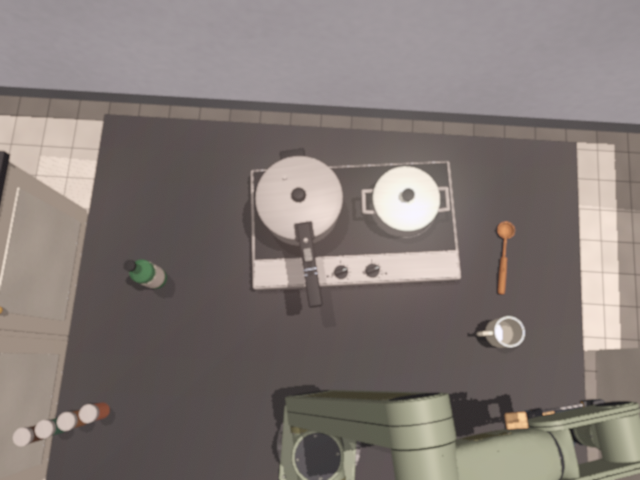

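View pics/side0.png

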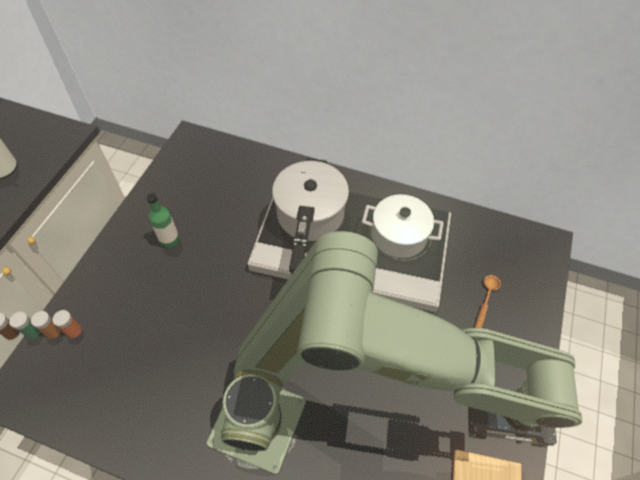

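Top view: the cooker stands on the left ring (about 299,200), with its handle running down to (314,303). The casserole is on the right ring, the knobs are at about (341,272) and (373,270), and the arm hides the knobs in the side view. I'll enlarge the top view.

```bash
python3 - <<'E'
from h import *
f=grab_frame("top"); c=f["color"][...,::-1]
a=cv2.resize(c[215:310,250:410],None,fx=5,fy=5,interpolation=cv2.INTER_CUBIC); a=np.clip(a.astype(float)*1.5,0,255).astype(np.uint8)
cv2.imwrite("pics/crop1.png",a)
# hob corners
for uv in [(252,171),(449,162),(255,288),(460,279)]: print(uv,onz(f,*uv,60).round(1))
for p in [(341,271),(373,269)]: print(onz(f,*p,92).round(1))
E
```

```text
(252, 171) [764.2 251.1  60. ]
(449, 162) [ 829.6 -335.6   60. ]
(255, 288) [415.  210.3  60. ]
(460, 279) [ 478.1 -373.    60. ]
[474.5 -31.3  92. ]
[ 485.9 -120.9   92. ]
```

View pics/crop1.png

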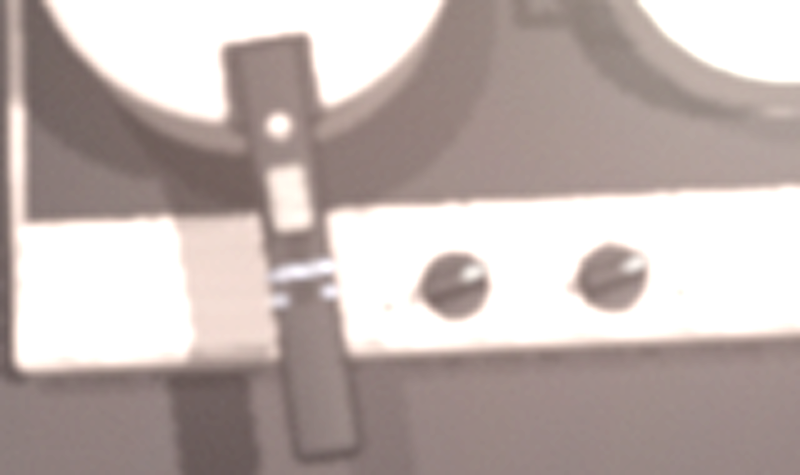

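Crop: the slide is at about (290,198) crop px, the pin at (279,124), the venting line near y=270 and the ticks near y=298. The left knob is at (455,287) and its white pointer points up-right at about (472,275). Next I'll measure these.

```bash
cat > m.py <<'E'
from h import *
def knob(f,g,u0,v0):
    # dark skirt blob for centre, white pointer line for angle
    p=g[v0-12:v0+13,u0-12:u0+13]
    for r in p: pass
E
python3 - <<'E'
from h import *
f=grab_frame("top"); g=cv2.cvtColor(f["color"],cv2.COLOR_RGB2GRAY)
np.set_printoptions(linewidth=200)
print(g[262:282,330:384:1][:,:22]); print(g[262:280,362:384])
print("handle"); print(g[236:284,297:322])
E
```

```text
[[214 214 214 214 214 215 215 215 212 201 189 200 211 213 214 215 216 216 216 216 216 216]
 [213 213 214 214 214 214 215 214 212 205 198 203 209 209 211 214 215 215 216 216 216 217]
 [213 213 214 214 214 214 211 207 201 194 189 191 194 196 203 210 212 211 214 216 217 218]
 [213 214 214 214 214 210 199 184 169 155 148 149 151 158 176 194 201 204 211 216 218 218]
 [213 214 213 213 209 196 172 144 123 110 104 104 106 113 136 165 183 196 208 215 217 218]
 [213 213 213 210 198 171 136 107  98  95  94  91  95 103 118 137 157 179 200 210 214 217]
 [212 213 212 205 180 140 106  93  92  91  90  91 104 129 145 149 151 167 193 206 211 215]
 [213 213 210 195 160 116  92  89  89  87  89  96 122 152 164 158 145 157 191 208 213 215]
 [213 213 205 181 138  99  87  86  89  90  93 102 122 143 145 130 115 141 185 207 212 214]
 [213 209 197 164 121  92  89  91  92  94  92  95 104 109 102  90  89 127 175 197 204 210]
 [211 201 180 147 108  89  89  91  91  88  85  82  82  82  82  81  88 125 170 194 202 209]
 [207 189 164 137 107  87  83  82  80  79  77  77  80  84  89  91 100 138 180 202 209 213]
 [204 18
[... 1858 characters left out ...]
 102 104 105 112 137 172 196 201 198 200 206]
 [216 212 210 201 174 136 112 104 101 102 104 104 106 112 132 162 191 207 211 208 208 212]
 [216 216 216 211 196 176 157 138 124 116 114 116 122 137 162 184 197 204 211 214 213 214]
 [216 216 216 215 210 204 195 181 168 159 155 157 164 176 191 199 197 198 207 213 215 215]
 [216 216 215 215 214 213 211 207 202 197 194 195 199 204 207 208 203 203 208 212 213 214]
 [215 214 213 213 213 213 213 212 211 209 208 208 209 209 209 207 205 202 202 204 206 207]]
handle
[[ 87  84  86 ... 112 112 113]
 [ 89  84  84 ... 111 112 112]
 [ 88  83  84 ... 111 110 108]
 ...
 [151 151 151 ... 167 187 191]
 [151 151 151 ... 158 181 187]
 [145 144 145 ... 144 169 177]]
```

```bash
cat > m.py <<'E'
from h import *
def blob(g,u0,v0,u1,v1,t,inv=False):
    m=(g[v0:v1,u0:u1].astype(float)-t); m=-m if inv else m
    b=(m>0).astype(np.uint8); n,l,s,c=cv2.connectedComponentsWithStats(b)
    k=1+np.argmax(s[1:,4]); y,x=np.nonzero(l==k); return x+u0,y+v0
E
python3 - <<'E'
from m import *
fs=[grab_frame("top") for _ in range(4)]; f=fs[0]; g=np.mean([cv2.cvtColor(a["color"],cv2.COLOR_RGB2GRAY) for a in fs],0)
hob=np.radians(6.6)
for nm,(u0,v0,u1,v1) in dict(L=(331,263,351,281),R=(363,261,383,279)).items():
    x,y=blob(g,u0,v0,u1,v1,150,True); (c,_)= cv2.minEnclosingCircle(np.c_[x,y].astype(np.float32)); 
    A=onz(f,*c,70)
    sub=g[v0+3:v1-8,u0+8:u0+17]; w=np.clip(sub-115,0,None)
    w[g[v0+3:v1-8,u0+8:u0+17]>168]=0
    yy,xx=np.mgrid[v0+3:v1-8,u0+8:u0+17]
    print(nm,c,A.round(1))
    # white pixels by hand-window (interior of the disc)
    d=np.hypot(xx-c[0],yy-c[1])<6.0; w=w*d; P=onz(f,(xx*w).sum()/w.sum(),(yy*w).sum()/w.sum(),92)
    v=(P-A)[:2]; print(P.round(1),np.hypot(*v),"theta cw rad",hob-np.arctan2(v[1],v[0]))
np.set_printoptions(linewidth=220,threshold=99999)
print(g[236:282,299:322].astype(int))
E
```

```text
L (340.0, 272.0) [474.9 -29.   70. ]
[480.2 -38.9  92. ] 11.298244800986279 theta cw rad 1.1923921184040125
R (371.5, 270.5) [ 484.9 -118.5   70. ]
[ 490.2 -127.8   92. ] 10.779155781654708 theta cw rad 1.172119635155161
[[ 86  90  93  94  95  98 101 101  98  97  96  91  89  92  99 116 130 131 122 114 111 111 113]
 [ 84  89  92  95 102 117 128 126 112 101  96  91  87  88  91  97 106 110 109 109 111 111 112]
 [ 84  88  92  98 120 150 168 165 142 113  98  93  85  84  87  94 103 108 110 111 111 110 107]
 [ 82  87  92 104 137 174 193 188 162 126 102  94  87  85  91 100 106 109 110 110 109 104  98]
 [ 80  86  92 105 140 175 190 185 161 126 103  95  89  89  97 105 108 108 107 104 101  96  91]
 [ 81  85  92 102 127 153 166 162 143 116 101  95  91  91  98 104 105 103 100  95  92  89  87]
 [ 85  85  90  96 106 123 137 136 122 105  98  96  91  89  94  98  98  94  89  88  87  87  86]
 [ 88  85  89  92  96 102 109 111 104  99  97  96  91  86  86  89  88  87  85  85  86  86  86]
 [ 86  83  88  91  93  95  96  96  96  97  96  96  92  85  81  83  84  84  85  85  86  86  86]
 [ 81  81  87  92  93  9
[... 2791 characters left out ...]
6 113 130 135 145 171 186 190 189]
 [152 152 152 154 156 151 147 140 121  97  87  85  88  91  94  97  99  99 124 165 185 190 190]
 [152 151 152 152 149 134 120 114 103  93  90  90  92  93  94  95  94  92 116 159 182 189 190]
 [151 151 151 150 143 121  96  88  89  89  91  92  94  94  95  96  95  93 108 148 176 187 189]
 [150 151 150 150 144 126 100  87  87  89  91  92  93  94  95  96  96  93 101 138 171 185 188]
 [150 150 150 150 147 136 110  91  88  90  90  92  93  94  95  96  96  94  99 134 169 185 188]
 [150 151 151 150 151 143 118  92  87  89  90  92  93  93  94  95  96  93  98 132 169 186 189]
 [151 151 151 152 152 145 120  92  86  88  90  91  92  93  95  95  95  94  95 126 167 186 191]]
```

```bash
python3 - <<'E'
from m import *
f=grab_frame("top"); g=cv2.cvtColor(f["color"],cv2.COLOR_RGB2GRAY)
print("cam",ray(f,0,0)[0].round(0))
x,y=blob(g,301,246,314,263,122); s=onz(f,x.mean(),y.mean(),236.5)
pin=onz(f,305.15,239.4,225); ln=onz(f,309.8,268.9,220)
print("slide",x.mean(),y.mean(),s.round(1),"pin",pin.round(1),"line",ln.round(1))
for a,b in((pin,ln),(s,ln),(pin,s)):
    d=(a-b)[:2]; print(np.hypot(*d),np.degrees(np.arctan2(d[1],d[0])))
# slide orientation
r=cv2.minAreaRect(np.c_[x,y].astype(np.float32)); print(r)
# handle outline below strip: centre of dark at rows 272..282
for v in (278,281): 
    row=g[v,298:326].astype(int); l=np.argmax(row<120)+298; rr=l+np.argmax(g[v,l:330]>125); print(v,l,rr,onz(f,(l+rr-1)/2,v,220).round(1))
# lid valve cap
x,y=blob(g,285,180,315,210,80,True); print("cap",x.mean(),y.mean(),onz(f,x.mean(),y.mean(),233).round(1))
e=env.state(); print(e["ee_pos"],e["time_s"])
E
```

```text
cam [ 231.   -8. 1628.]
slide 307.54455445544556 254.13861386138615 [489.8  59.  236.5] pin [530.4  68.6 225. ] line [454.5  51.3 220. ]
77.83885972170377 12.840520664257424
36.07861157040421 12.42224034870665
41.76204012469377 13.201876071808579
((307.5135498046875, 254.0811004638672), (12.823122024536133, 7.891151428222656), 80.53767395019531)
278 305 318 [431.1  46.5 220. ]
281 306 318 [423.5  44.7 220. ]
cap 297.25 198.66666666666666 [636.7  96.7 233. ]
[ 128.16951314 -560.485236    213.91293856] 0.45
```

move_arm --plan '[{"wz":-0.1218},{"wz":-0.1218},{"wz":-0.1218},{"wz":-0.1218},{"wz":-0.1218},{"wz":-0.1218},{"wz":-0.1218},{"wz":-0.1218},{"wz":-0.1218},{"wz":-0.1218},{"wz":-0.1218},{"wz":-0.1218}]' --gripper 0 --force 20

```text
schema error: expected keys tx, ty, tz, wx, wy, wz
```

move_arm --plan '[{"tx":2.3,"ty":1.9},{"tx":2.3,"ty":1.9},{"tx":2.3,"ty":1.9},{"tx":2.3,"ty":1.9},{"tx":2.3,"ty":1.9},{"tx":2.3,"ty":1.9},{"tx":2.3,"ty":1.9},{"tx":2.3,"ty":1.9},{"tx":2.3,"ty":1.9},{"tx":2.3,"ty":1.9},{"tx":2.3,"ty":1.9},{"tx":2.3,"ty":1.9}]'

```text
schema error: expected keys tx, ty, tz, wx, wy, wz
```

move_arm --plan '[{"tx":2.3,"ty":1.8},{"tx":2.3,"ty":1.8},{"tx":2.3,"ty":1.8},{"tx":2.3,"ty":1.8},{"tx":2.3,"ty":1.8},{"tx":2.3,"ty":1.8},{}]'

```text
schema error: expected keys tx, ty, tz, wx, wy, wz
```

All keys are required, so I'll resend with each row written out in full.

move_arm --plan '[{"tx":0,"ty":0,"tz":0,"wx":0,"wy":0,"wz":-0.1218},{"tx":0,"ty":0,"tz":0,"wx":0,"wy":0,"wz":-0.1218},{"tx":0,"ty":0,"tz":0,"wx":0,"wy":0,"wz":-0.1218},{"tx":0,"ty":0,"tz":0,"wx":0,"wy":0,"wz":-0.1218},{"tx":0,"ty":0,"tz":0,"wx":0,"wy":0,"wz":-0.1218},{"tx":0,"ty":0,"tz":0,"wx":0,"wy":0,"wz":-0.1218},{"tx":0,"ty":0,"tz":0,"wx":0,"wy":0,"wz":-0.1218},{"tx":0,"ty":0,"tz":0,"wx":0,"wy":0,"wz":-0.1218},{"tx":0,"ty":0,"tz":0,"wx":0,"wy":0,"wz":-0.1218},{"tx":0,"ty":0,"tz":0,"wx":0,"wy":0,"wz":-0.1218},{"tx":0,"ty":0,"tz":0,"wx":0,"wy":0,"wz":-0.1218},{"tx":0,"ty":0,"tz":0,"wx":0,"wy":0,"wz":-0.1218}]' --gripper 0 --force 20

```text
time_s: 1.45
ee_pos: [128.2, -560.5, 214.0]
ee_rot: [180.0, 0.0, 97.0]
force: [0.5, -0.1, -0.2]
gripper_width: 14.1
gripper_force: 0.0
```

move_arm --plan '[{"tx":2.3,"ty":1.9,"tz":0,"wx":0,"wy":0,"wz":0},{"tx":2.3,"ty":1.9,"tz":0,"wx":0,"wy":0,"wz":0},{"tx":2.3,"ty":1.9,"tz":0,"wx":0,"wy":0,"wz":0},{"tx":2.3,"ty":1.9,"tz":0,"wx":0,"wy":0,"wz":0},{"tx":2.3,"ty":1.9,"tz":0,"wx":0,"wy":0,"wz":0},{"tx":2.3,"ty":1.9,"tz":0,"wx":0,"wy":0,"wz":0},{"tx":2.3,"ty":1.9,"tz":0,"wx":0,"wy":0,"wz":0},{"tx":2.3,"ty":1.9,"tz":0,"wx":0,"wy":0,"wz":0},{"tx":2.3,"ty":1.9,"tz":0,"wx":0,"wy":0,"wz":0},{"tx":2.3,"ty":1.9,"tz":0,"wx":0,"wy":0,"wz":0},{"tx":2.3,"ty":1.9,"tz":0,"wx":0,"wy":0,"wz":0},{"tx":0,"ty":0,"tz":0,"wx":0,"wy":0,"wz":0}]'

```text
time_s: 2.45
ee_pos: [308.2, -281.6, 214.2]
ee_rot: [179.9, -0.1, 96.9]
force: [-0.9, -0.1, 0.7]
gripper_width: 0.4
gripper_force: 0.0
```

move_arm --plan '[{"tx":2.6,"ty":2.05,"tz":0,"wx":0,"wy":0,"wz":0},{"tx":2.6,"ty":2.05,"tz":0,"wx":0,"wy":0,"wz":0},{"tx":2.6,"ty":2.05,"tz":0,"wx":0,"wy":0,"wz":0},{"tx":2.6,"ty":2.05,"tz":0,"wx":0,"wy":0,"wz":0},{"tx":2.6,"ty":2.05,"tz":0,"wx":0,"wy":0,"wz":0},{"tx":2.6,"ty":2.05,"tz":0,"wx":0,"wy":0,"wz":0},{"tx":2.6,"ty":2.05,"tz":0,"wx":0,"wy":0,"wz":0},{"tx":2.6,"ty":2.05,"tz":0,"wx":0,"wy":0,"wz":0},{"tx":0,"ty":0,"tz":3.5,"wx":0,"wy":0,"wz":0},{"tx":0,"ty":0,"tz":3.5,"wx":0,"wy":0,"wz":0},{"tx":0,"ty":0,"tz":3.4,"wx":0,"wy":0,"wz":0},{"tx":0,"ty":0,"tz":0,"wx":0,"wy":0,"wz":0}]'

```text
time_s: 3.45
ee_pos: [441.0, -59.2, 104.9]
ee_rot: [-179.3, -0.2, 96.7]
force: [-0.4, -0.3, -0.2]
gripper_width: 0.5
gripper_force: 0.0
```

```bash
python3 - <<'E'
from h import *
t=grab_frame("top")["color"][200:320,240:400,::-1]; s=grab_frame("side")["color"][140:340,220:460,::-1]
a=cv2.resize(t,(480,360),interpolation=cv2.INTER_CUBIC); b=cv2.resize(s,(320,267))
o=np.zeros((360,800,3),np.uint8); o[:,:480]=a; o[:267,480:]=b; cv2.imwrite("pics/p1.png",o); print(env.state()["ee_pos"])
E
```

```text
[445.35124576 -60.00259882 109.9156668 ]
```

View pics/p1.png

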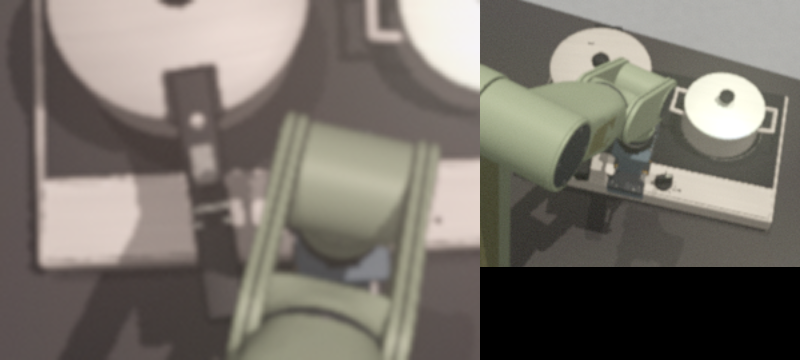

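The picture shows the tool in front of the left knob, which it hides from both cameras, and the handle is clear at about (205,210). The arm settled at (445,-60), so I'll lower it, then push.

move_arm --plan '[{"tx":0.2,"ty":0,"tz":1.5,"wx":0,"wy":0,"wz":0},{"tx":0,"ty":0,"tz":1.4,"wx":0,"wy":0,"wz":0},{"tx":0,"ty":0,"tz":0.4,"wx":0,"wy":0,"wz":0},{"tx":0,"ty":0,"tz":0,"wx":0,"wy":0,"wz":0},{"tx":0,"ty":0,"tz":0,"wx":0,"wy":0,"wz":0},{"tx":0,"ty":0,"tz":0,"wx":0,"wy":0,"wz":0}]'

```text
time_s: 4.05
ee_pos: [446.5, -58.0, 78.4]
ee_rot: [179.8, 0.1, 96.6]
force: [0.2, -0.4, 0.0]
gripper_width: 0.8
gripper_force: 0.0
```

move_arm --plan '[{"tx":0,"ty":0.3,"tz":0,"wx":0,"wy":0,"wz":0},{"tx":0,"ty":0.3,"tz":0,"wx":0,"wy":0,"wz":0},{"tx":0,"ty":0.3,"tz":0,"wx":0,"wy":0,"wz":0},{"tx":0,"ty":0.3,"tz":0,"wx":0,"wy":0,"wz":0},{"tx":0,"ty":0.3,"tz":0,"wx":0,"wy":0,"wz":0},{"tx":0,"ty":0.3,"tz":0,"wx":0,"wy":0,"wz":0}]'

```text
time_s: 4.55
ee_pos: [463.5, -55.5, 76.9]
ee_rot: [-180.0, 0.0, 96.6]
force: [0.2, 0.9, -0.1]
gripper_width: 0.4
gripper_force: 0.0
```

move_arm --plan '[{"tx":0,"ty":0.3,"tz":0,"wx":0,"wy":0,"wz":0},{"tx":0,"ty":0.3,"tz":0,"wx":0,"wy":0,"wz":0},{"tx":0,"ty":0.3,"tz":0,"wx":0,"wy":0,"wz":0}]'

```text
time_s: 4.8
ee_pos: [468.2, -54.7, 76.4]
ee_rot: [-179.4, -0.0, 96.7]
force: [-12.9, -5.2, 9.7]
gripper_width: 0.5
gripper_force: 7.1
```

move_arm --plan '[{"tx":0,"ty":0,"tz":0,"wx":0,"wy":0,"wz":0},{"tx":0,"ty":0,"tz":0,"wx":0,"wy":0,"wz":0}]'

```text
time_s: 4.97
ee_pos: [468.3, -55.1, 76.5]
ee_rot: [-179.5, 0.0, 96.7]
force: [-7.8, -3.6, 6.9]
gripper_width: 0.6
gripper_force: 4.8
```

```bash
python3 - <<'E'
from h import *
e=env.state(); print(e["ee_pos"],e["force"],e["torque"])
s=grab_frame("side")["color"][230:320,300:420,::-1]
cv2.imwrite("pics/p2.png",cv2.resize(s,(720,540),interpolation=cv2.INTER_CUBIC))
E
```

```text
[468.30985493 -55.05121701  76.50849536] [-7.836289   -3.59385504  6.93505997] [-0.55632911  1.39250074  0.11498596]
```

View pics/p2.png

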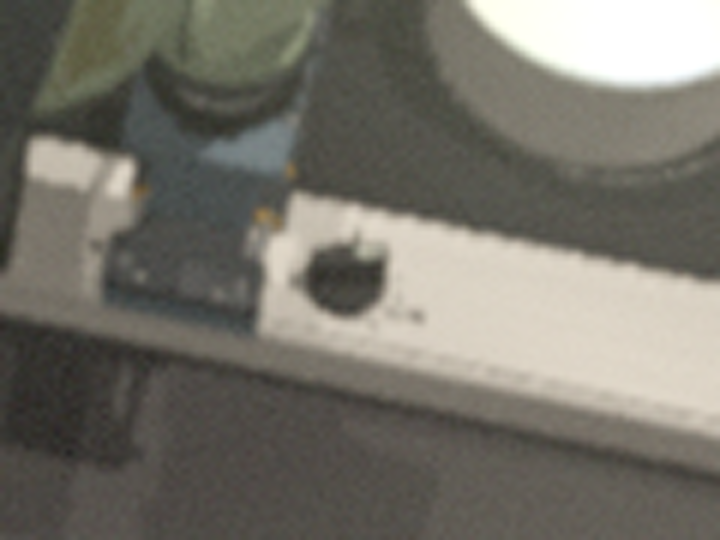

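move_arm --plan '[{"tx":0,"ty":-0.4,"tz":0,"wx":0,"wy":0,"wz":0},{"tx":0,"ty":0,"tz":-0.4,"wx":0,"wy":0,"wz":0},{"tx":-0.1,"ty":0,"tz":0,"wx":0,"wy":0,"wz":0},{"tx":0,"ty":0.2,"tz":0,"wx":0,"wy":0,"wz":0},{"tx":0,"ty":0.2,"tz":0,"wx":0,"wy":0,"wz":0},{"tx":0,"ty":0,"tz":0,"wx":0,"wy":0,"wz":0},{"tx":0,"ty":0,"tz":0,"wx":0,"wy":0,"wz":0}]'

```text
time_s: 5.6
ee_pos: [470.3, -56.2, 80.9]
ee_rot: [-179.7, 0.1, 96.7]
force: [-6.7, -4.2, 6.3]
gripper_width: 0.4
gripper_force: 3.9
```

move_arm --plan '[{"tx":0,"ty":0.2,"tz":0,"wx":0,"wy":0,"wz":0},{"tx":0,"ty":0.2,"tz":0,"wx":0,"wy":0,"wz":0},{"tx":0,"ty":0,"tz":0,"wx":0,"wy":0,"wz":0},{"tx":0,"ty":0,"tz":0,"wx":0,"wy":0,"wz":0}]'

```text
time_s: 5.93
ee_pos: [474.9, -56.5, 81.0]
ee_rot: [-179.8, 0.1, 96.7]
force: [-4.4, -6.6, 3.6]
gripper_width: 0.3
gripper_force: 3.5
```

move_arm --plan '[{"tx":0,"ty":0.2,"tz":0,"wx":0,"wy":0,"wz":0},{"tx":0,"ty":0.2,"tz":0,"wx":0,"wy":0,"wz":0},{"tx":0,"ty":0.2,"tz":0,"wx":0,"wy":0,"wz":0},{"tx":0,"ty":0.2,"tz":0,"wx":0,"wy":0,"wz":0},{"tx":0,"ty":0.1,"tz":0,"wx":0,"wy":0,"wz":0},{"tx":0,"ty":0,"tz":0,"wx":0,"wy":0,"wz":0},{"tx":0,"ty":0,"tz":0,"wx":0,"wy":0,"wz":0}]'

```text
time_s: 6.52
ee_pos: [485.2, -55.2, 80.7]
ee_rot: [-179.9, 0.1, 96.7]
force: [-1.9, -4.7, -0.7]
gripper_width: 0.4
gripper_force: 2.3
```

move_arm --plan '[{"tx":0.1,"ty":0,"tz":0,"wx":0,"wy":0,"wz":0},{"tx":0.1,"ty":0,"tz":0,"wx":0,"wy":0,"wz":0},{"tx":0.1,"ty":0,"tz":0,"wx":0,"wy":0,"wz":0},{"tx":0,"ty":0,"tz":0,"wx":0,"wy":0,"wz":0},{"tx":0,"ty":0,"tz":0,"wx":0,"wy":0,"wz":0}]'

```text
time_s: 6.93
ee_pos: [485.2, -54.8, 80.8]
ee_rot: [-180.0, 0.4, 96.8]
force: [-2.2, -13.9, -1.2]
gripper_width: 1.0
gripper_force: 7.1
```

move_arm --plan '[{"tx":-0.3,"ty":0,"tz":0,"wx":0,"wy":0,"wz":0},{"tx":0,"ty":0.5,"tz":0,"wx":0,"wy":0,"wz":0},{"tx":0.2,"ty":0,"tz":0,"wx":0,"wy":0,"wz":0},{"tx":0.2,"ty":0,"tz":0,"wx":0,"wy":0,"wz":0},{"tx":0,"ty":0,"tz":0,"wx":0,"wy":0,"wz":0},{"tx":0,"ty":0,"tz":0,"wx":0,"wy":0,"wz":0}]'

```text
time_s: 7.43
ee_pos: [490.6, -54.1, 81.0]
ee_rot: [-180.0, 0.6, 96.9]
force: [-2.4, -19.3, -1.9]
gripper_width: 0.7
gripper_force: 9.3
```

move_arm --plan '[{"tx":-0.5,"ty":0,"tz":0,"wx":0,"wy":0,"wz":0},{"tx":-0.5,"ty":0,"tz":0,"wx":0,"wy":0,"wz":0},{"tx":0,"ty":-0.5,"tz":-3,"wx":0,"wy":0,"wz":0},{"tx":0,"ty":-1,"tz":-4,"wx":0,"wy":0,"wz":0},{"tx":0,"ty":-1,"tz":-4,"wx":0,"wy":0,"wz":0},{"tx":-2,"ty":-2,"tz":-3.5,"wx":0,"wy":0,"wz":0},{"tx":-2,"ty":-2,"tz":-3.5,"wx":0,"wy":0,"wz":0},{"tx":-2,"ty":-2,"tz":-3.5,"wx":0,"wy":0,"wz":0},{"tx":-2,"ty":-2,"tz":0,"wx":0,"wy":0,"wz":0},{"tx":-3,"ty":0,"tz":0,"wx":0,"wy":0,"wz":0},{"tx":-3,"ty":0,"tz":0,"wx":0,"wy":0,"wz":0},{"tx":-3,"ty":0,"tz":0,"wx":0,"wy":0,"wz":0}]' --gripper 5.0

```text
time_s: 8.43
ee_pos: [410.7, -236.5, 289.1]
ee_rot: [179.8, 0.0, 96.6]
force: [0.3, -0.6, 0.3]
gripper_width: 50.1
gripper_force: 0.0
```

```bash
python3 - <<'E'
from h import *
f=grab_frame("top"); t=f["color"][215:310,250:410,::-1]
cv2.imwrite("pics/p3.png",cv2.resize(t,(800,475),interpolation=cv2.INTER_CUBIC)); print(env.state()["ee_pos"],env.state()["ee_rot"])
E
```

```text
[ 411.80662364 -241.57583772  288.48401051] [179.86246625   0.3248876   96.50342979]
```

View pics/p3.png

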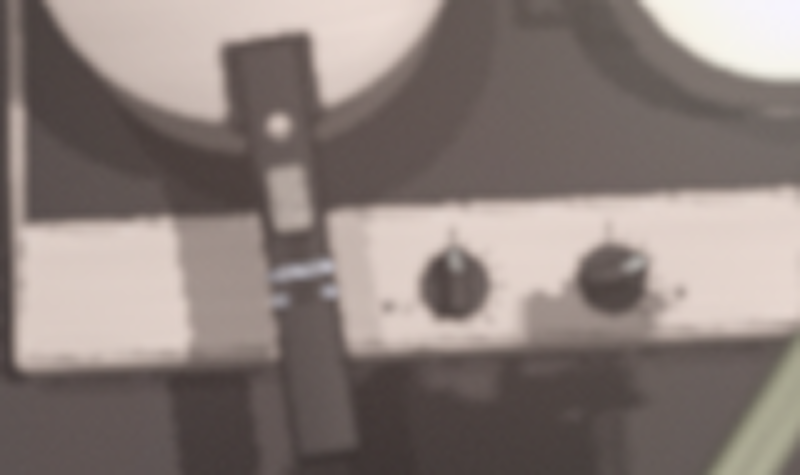

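The left knob at (455,285) now points to its off mark. The right knob at (612,278), the cooker and the handle haven't changed. Next I'll check the slide in the side view.

```bash
python3 - <<'E'
from h import *
f=grab_frame("side"); print(proj(f,(489.8,59,236.5)),proj(f,(530.4,68.6,226)),proj(f,(454.5,51.3,220)))
t=f["color"][190:280,270:390,::-1]
cv2.imwrite("pics/p4.png",cv2.resize(t,(720,540),interpolation=cv2.INTER_CUBIC))
E
```

```text
(np.float64(301.63618743428174), np.float64(226.4016332732574)) (np.float64(303.7233039417665), np.float64(216.69909629300278)) (np.float64(299.72350387626716), np.float64(240.101033077515))
```

View pics/p4.png

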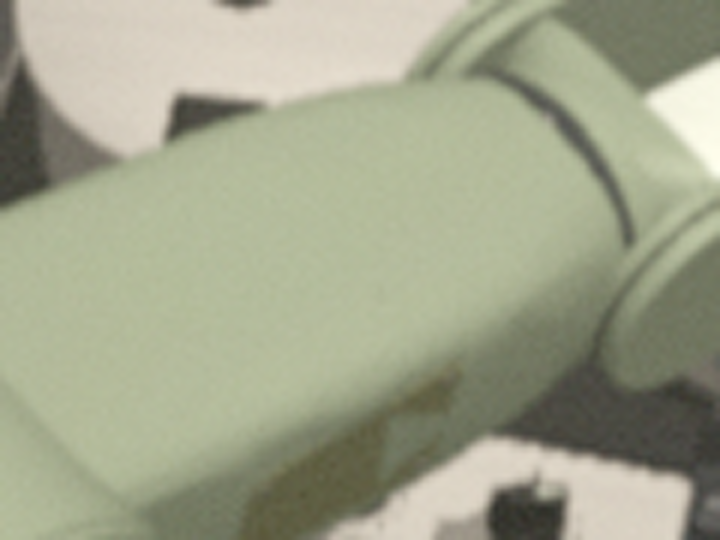

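The arm hides the slide here, but the saved first side picture has it in view.

```bash
python3 - <<'E'
from m import *
f=grab_frame("side"); g=cv2.cvtColor(cv2.imread("pics/side0.png"),cv2.COLOR_BGR2GRAY)
np.set_printoptions(linewidth=200,threshold=9999); print(g[210:250,292:316])
E
```

```text
[[205 206 205 208 204 182 115  64  67  69  75  73  70  72  71  70  72  73  72  68  69  82 149 210]
 [202 205 206 205 198 160  95  66  66  71  71  73  73  72  73  76  75  66  72  64  67  86 154 211]
 [202 202 204 207 195 137  82  59  67  73  71  71  72  71  71  72  73  70  72  68  69  89 158 212]
 [201 203 202 204 189 124  70  61  70  70  73  67  74  71  71  73  78  69  66  69  72 103 169 212]
 [200 203 204 198 175 111  67  63  66  75  72  70  74  76  74  73  76  70  74  66  77 123 181 215]
 [196 201 204 196 162  98  63  66  70  66  76  87 101  87  69  70  70  70  75  68  79 129 190 216]
 [181 192 199 189 152  94  59  68  69  72  97 140 163 137  95  77  70  72  65  65  82 145 204 220]
 [148 162 176 169 128  80  63  64  74  83 117 165 188 166 124  82  74  70  71  72  88 157 212 223]
 [116 126 138 131 100  66  59  61  69  83 117 151 169 165 125  85  71  70  68  69  93 161 214 223]
 [112 113 114 115  98  77  58  71  70  75  99 123 136 133 101  76  74  71  65  70  95 156 203 209]
 [107 107 108 112 105  90  70  68  73  69  80  92 105  97  82  71  73  65  61  68  89 138 174 176]
 [107 106 1
[... 2160 characters left out ...]
8  90]
 [ 53  84 127 142 112  72  59  54  57  60  79 101 103  89  60  59  56  61  60  60  65  70  90  98]
 [ 52  75 118 131 103  71  57  61  55  60  89 128 146 130  83  60  68  61  66  58  70  82  97 105]
 [ 61  56  83  90  74  69  65  66  68  69  83 115 139 125  81  65  65  64  66  68  80  93 102 106]
 [ 53  56  62  67  69  68  62  72  71  74  70  84  93  82  65  62  62  64  62  77  94 100 102 106]
 [ 53  60  67  69  70  67  72  70  75  71  63  70  64  58  61  60  65  66  75  85  98 104 104 109]
 [ 56  58  69  69  70  69  69  68  72  68  74  71  65  63  65  63  65  67  83  95 103 104 103 107]
 [ 66  65  68  71  71  72  70  66  74  69  71  66  66  55  58  64  70  73  93 101 102 104 105 109]]
```

move_arm --plan '[{"tx":0,"ty":0,"tz":0,"wx":0,"wy":0,"wz":0.1218},{"tx":0,"ty":0,"tz":0,"wx":0,"wy":0,"wz":0.1218},{"tx":0,"ty":0,"tz":0,"wx":0,"wy":0,"wz":0.1218},{"tx":0,"ty":0,"tz":0,"wx":0,"wy":0,"wz":0.1218},{"tx":0,"ty":0,"tz":0,"wx":0,"wy":0,"wz":0.1218},{"tx":0,"ty":0,"tz":0,"wx":0,"wy":0,"wz":0.1218},{"tx":0,"ty":0,"tz":0,"wx":0,"wy":0,"wz":0.1218},{"tx":0,"ty":0,"tz":0,"wx":0,"wy":0,"wz":0.1218},{"tx":0,"ty":0,"tz":0,"wx":0,"wy":0,"wz":0.1218},{"tx":0,"ty":0,"tz":0,"wx":0,"wy":0,"wz":0.1218},{"tx":0,"ty":0,"tz":0,"wx":0,"wy":0,"wz":0.1218},{"tx":0,"ty":0,"tz":0,"wx":0,"wy":0,"wz":0.1218}]'

```text
time_s: 9.58
ee_pos: [410.5, -233.9, 288.4]
ee_rot: [-180.0, -0.1, 12.6]
force: [-0.2, -0.8, -0.1]
gripper_width: 49.9
gripper_force: 0.0
```

move_arm --plan '[{"tx":1.43,"ty":-2.75,"tz":0,"wx":0,"wy":0,"wz":0},{"tx":1.43,"ty":-2.75,"tz":0,"wx":0,"wy":0,"wz":0},{"tx":1.43,"ty":-2.75,"tz":0,"wx":0,"wy":0,"wz":0},{"tx":1.43,"ty":-2.75,"tz":0,"wx":0,"wy":0,"wz":0},{"tx":1.43,"ty":-2.75,"tz":0,"wx":0,"wy":0,"wz":0},{"tx":1.43,"ty":-2.75,"tz":0,"wx":0,"wy":0,"wz":0},{"tx":1.43,"ty":-2.75,"tz":0,"wx":0,"wy":0,"wz":0},{"tx":1.43,"ty":-2.75,"tz":0,"wx":0,"wy":0,"wz":0},{"tx":1.43,"ty":-2.75,"tz":0,"wx":0,"wy":0,"wz":0},{"tx":1.43,"ty":-2.75,"tz":0,"wx":0,"wy":0,"wz":0},{"tx":0,"ty":0,"tz":0,"wx":0,"wy":0,"wz":0},{"tx":0,"ty":0,"tz":0,"wx":0,"wy":0,"wz":0}]'

```text
time_s: 10.58
ee_pos: [487.8, 66.9, 288.0]
ee_rot: [-180.0, 0.0, 13.1]
force: [0.9, -0.5, 0.0]
gripper_width: 49.8
gripper_force: 0.0
```

move_arm --plan '[{"tx":0.03,"ty":0.87,"tz":0,"wx":0,"wy":0,"wz":0},{"tx":0,"ty":0,"tz":2,"wx":0,"wy":0,"wz":0},{"tx":0,"ty":0,"tz":2,"wx":0,"wy":0,"wz":0},{"tx":0,"ty":0,"tz":1,"wx":0,"wy":0,"wz":0},{"tx":0,"ty":0,"tz":0.5,"wx":0,"wy":0,"wz":0},{"tx":0,"ty":0,"tz":0.5,"wx":0,"wy":0,"wz":0},{"tx":0,"ty":0,"tz":0.4,"wx":0,"wy":0,"wz":0},{"tx":0,"ty":0,"tz":0,"wx":0,"wy":0,"wz":0},{"tx":0,"ty":0,"tz":0,"wx":0,"wy":0,"wz":0},{"tx":0,"ty":0,"tz":0,"wx":0,"wy":0,"wz":0}]'

```text
time_s: 11.42
ee_pos: [490.8, 56.1, 224.8]
ee_rot: [180.0, -0.1, 12.9]
force: [0.5, 1.0, -0.3]
gripper_width: 50.0
gripper_force: 0.0
```

move_arm --plan '[{"tx":0,"ty":0,"tz":0,"wx":0,"wy":0,"wz":0},{"tx":0,"ty":0,"tz":0,"wx":0,"wy":0,"wz":0},{"tx":0,"ty":0,"tz":0,"wx":0,"wy":0,"wz":0},{"tx":0,"ty":0,"tz":0,"wx":0,"wy":0,"wz":0},{"tx":0,"ty":0,"tz":0,"wx":0,"wy":0,"wz":0},{"tx":0,"ty":0,"tz":0,"wx":0,"wy":0,"wz":0}]' --gripper 2.6 --force 5

```text
time_s: 11.92
ee_pos: [490.3, 56.1, 224.2]
ee_rot: [180.0, -0.0, 12.9]
force: [0.2, -0.2, 0.6]
gripper_width: 26.4
gripper_force: 0.0
```

move_arm --plan '[{"tx":0,"ty":0,"tz":0,"wx":0,"wy":0,"wz":0},{"tx":0,"ty":0,"tz":0,"wx":0,"wy":0,"wz":0},{"tx":0,"ty":0,"tz":0,"wx":0,"wy":0,"wz":0},{"tx":0,"ty":0,"tz":0,"wx":0,"wy":0,"wz":0},{"tx":0,"ty":0,"tz":0,"wx":0,"wy":0,"wz":0}]' --gripper 1.5 --force 4

```text
time_s: 12.33
ee_pos: [489.9, 58.0, 224.1]
ee_rot: [-179.8, 0.0, 12.9]
force: [-2.3, 6.0, 1.0]
gripper_width: 20.0
gripper_force: 4.0
```

move_arm --plan '[{"tx":0,"ty":-0.2,"tz":0,"wx":0,"wy":0,"wz":0},{"tx":0,"ty":0,"tz":0,"wx":0,"wy":0,"wz":0},{"tx":0,"ty":0,"tz":0,"wx":0,"wy":0,"wz":0},{"tx":0,"ty":0,"tz":0,"wx":0,"wy":0,"wz":0}]'

```text
time_s: 12.67
ee_pos: [489.9, 58.0, 224.1]
ee_rot: [180.0, 0.0, 12.9]
force: [0.8, -0.3, 0.3]
gripper_width: 19.9
gripper_force: 4.0
```

move_arm --plan '[{"tx":0,"ty":0,"tz":0,"wx":0,"wy":0,"wz":0},{"tx":0,"ty":0,"tz":0,"wx":0,"wy":0,"wz":0},{"tx":0,"ty":0,"tz":0,"wx":0,"wy":0,"wz":0},{"tx":0,"ty":0,"tz":0,"wx":0,"wy":0,"wz":0}]' --force 40

```text
time_s: 13.0
ee_pos: [489.9, 58.0, 224.1]
ee_rot: [180.0, 0.0, 12.9]
force: [-0.3, 0.7, -0.9]
gripper_width: 19.5
gripper_force: 40.0
```

move_arm --plan '[{"tx":-0.2,"ty":0,"tz":0,"wx":0,"wy":0,"wz":0},{"tx":-0.2,"ty":0,"tz":0,"wx":0,"wy":0,"wz":0},{"tx":-0.2,"ty":0,"tz":0,"wx":0,"wy":0,"wz":0},{"tx":-0.2,"ty":0,"tz":0,"wx":0,"wy":0,"wz":0},{"tx":-0.2,"ty":0,"tz":0,"wx":0,"wy":0,"wz":0},{"tx":-0.2,"ty":0,"tz":0,"wx":0,"wy":0,"wz":0},{"tx":-0.2,"ty":0,"tz":0,"wx":0,"wy":0,"wz":0},{"tx":-0.2,"ty":0,"tz":0,"wx":0,"wy":0,"wz":0},{"tx":0,"ty":0,"tz":0,"wx":0,"wy":0,"wz":0},{"tx":0,"ty":0,"tz":0,"wx":0,"wy":0,"wz":0},{"tx":0,"ty":0,"tz":0,"wx":0,"wy":0,"wz":0}]'

```text
time_s: 13.92
ee_pos: [476.1, 54.9, 224.1]
ee_rot: [180.0, -0.3, 12.9]
force: [7.4, 2.6, -4.6]
gripper_width: 19.7
gripper_force: 40.0
```

move_arm --plan '[{"tx":-0.2,"ty":0,"tz":0.05,"wx":0,"wy":0,"wz":0},{"tx":-0.21,"ty":0,"tz":0,"wx":0,"wy":0,"wz":0},{"tx":0,"ty":0,"tz":0,"wx":0,"wy":0,"wz":0},{"tx":0,"ty":0,"tz":0,"wx":0,"wy":0,"wz":0},{"tx":0,"ty":0,"tz":0,"wx":0,"wy":0,"wz":0},{"tx":0,"ty":0,"tz":0,"wx":0,"wy":0,"wz":0}]'

```text
time_s: 14.42
ee_pos: [472.8, 54.1, 224.1]
ee_rot: [180.0, -0.4, 12.9]
force: [8.2, 1.7, -4.2]
gripper_width: 19.8
gripper_force: 40.0
```

```bash
python3 - <<'E'
from h import *
f=grab_frame("top"); c=f["color"][...,::-1]; s=grab_frame("side")["color"][...,::-1]
o=np.hstack([cv2.resize(c[145:325,230:430],(400,360),interpolation=cv2.INTER_CUBIC),cv2.resize(s[140:320,220:420],(400,360),interpolation=cv2.INTER_CUBIC)])
cv2.imwrite("pics/p5.png",o); e=env.state(); print(e["ee_pos"],e["force"],e["gripper_width"],e["time_s"])
d=(e["ee_pos"]-np.array([489.9,58,0]))[:2]; print("travel",-d@[.975,.223])
E
```

```text
[472.8438543   54.14124623 224.11997941] [ 7.320313    2.65363855 -3.67365851] 19.73615804344389 14.5167
travel 17.490244145314765
```

View pics/p5.png

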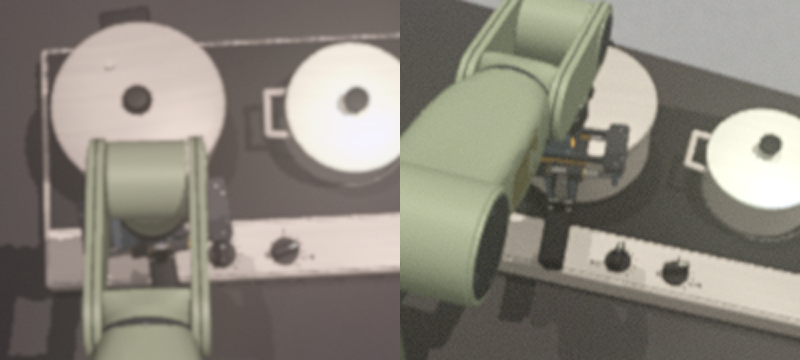

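The picture shows the gripper holding the slide and the knobs as intended (left off, right still on). I'll nudge the last 0.5 mm, then check whether the cooker has moved and whether the line shows.

move_arm --plan '[{"tx":-0.05,"ty":0,"tz":0.03,"wx":0,"wy":0,"wz":0},{"tx":0,"ty":0,"tz":0,"wx":0,"wy":0,"wz":0},{"tx":0,"ty":0,"tz":0,"wx":0,"wy":0,"wz":0},{"tx":0,"ty":0,"tz":0,"wx":0,"wy":0,"wz":0},{"tx":0,"ty":0,"tz":0,"wx":0,"wy":0,"wz":0},{"tx":0,"ty":0,"tz":0,"wx":0,"wy":0,"wz":0}]'

```text
time_s: 15.02
ee_pos: [472.8, 54.2, 224.1]
ee_rot: [180.0, -0.4, 12.9]
force: [7.8, 2.6, -3.6]
gripper_width: 19.9
gripper_force: 40.0
```

```bash
python3 - <<'E'
from h import *
e=env.state(); d=(e["ee_pos"]-np.array([489.9,58,0]))[:2]; print("travel",-d@[.975,.223],e["force"])
a=cv2.imread("pics/top0.png",0).astype(np.float32); f=grab_frame("top"); b=cv2.cvtColor(f["color"],cv2.COLOR_RGB2GRAY).astype(np.float32)
for n,(u0,v0,u1,v1) in dict(cooker=(255,155,345,208),cap=(288,185,310,206),fixed=(370,140,470,180)).items():
    w=cv2.createHanningWindow((u1-u0,v1-v0),cv2.CV_32F); print(n,cv2.phaseCorrelate(a[v0:v1,u0:u1],b[v0:v1,u0:u1],w))
s=grab_frame("side")["color"][180:285,270:410,::-1]
cv2.imwrite("pics/p6.png",cv2.resize(s,(800,600),interpolation=cv2.INTER_CUBIC))
E
```

```text
travel 17.526573491332062 [ 7.83185382  2.55367691 -3.60983723]
cooker ((-0.026803405986555617, -0.011462649956222037), 0.8593710899353028)
cap ((-0.13253410184056058, 0.022390266371729695), 1.0233067133360438)
fixed ((0.010248800620622944, -0.0633722191141004), 0.9028017137050629)
```

View pics/p6.png

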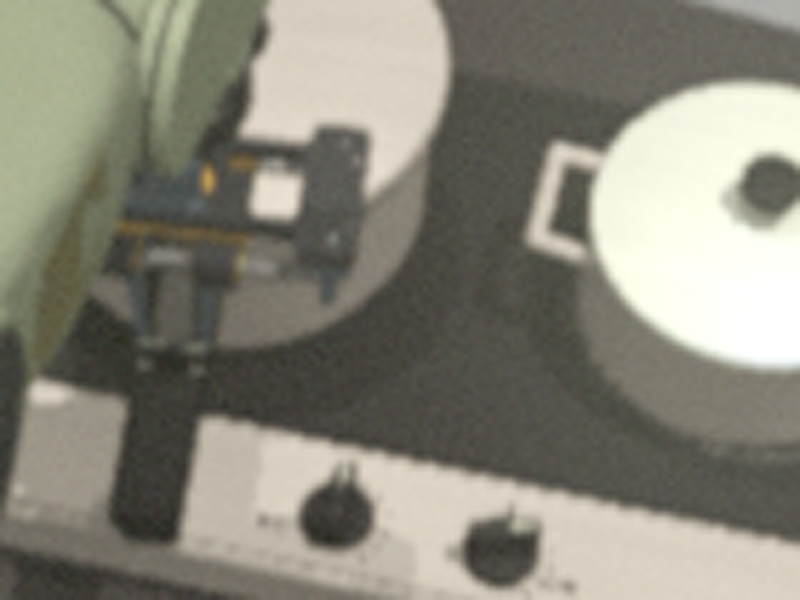

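The side view shows the fingers on the slide. The marks at about (145,362) and (197,370) just beyond them are the ticks, still clear of the slide. The cooker hasn't moved (under 0.15 px). One more small nudge, then I'll hand in.

move_arm --plan '[{"tx":-0.05,"ty":0,"tz":0,"wx":0,"wy":0,"wz":0},{"tx":0,"ty":0,"tz":0,"wx":0,"wy":0,"wz":0},{"tx":0,"ty":0,"tz":0,"wx":0,"wy":0,"wz":0},{"tx":0,"ty":0,"tz":0,"wx":0,"wy":0,"wz":0},{"tx":0,"ty":0,"tz":0,"wx":0,"wy":0,"wz":0},{"tx":0,"ty":0,"tz":0,"wx":0,"wy":0,"wz":0}]'

```text
time_s: 15.62
ee_pos: [472.3, 54.0, 224.1]
ee_rot: [180.0, -0.4, 12.9]
force: [7.7, 2.0, -2.8]
gripper_width: 19.9
gripper_force: 40.0
```

```bash
python3 - <<'E'
from h import *
e=env.state(); d=(e["ee_pos"]-np.array([489.9,58,0]))[:2]; t=-d@[.975,.223]; print("travel",t,e["force"])
if 17<t<19: print(env.job_done())
E
```

```text
travel 18.020296901868036 [ 7.65594601  1.99600241 -2.83734374]
the job is handed in; nothing more can be done
None
```

Job handed in at about 15.6 s: the left knob is back at off and the right knob untouched, and the gripper is holding the slide about 18.0 mm out (by arm position) at the venting line, with the cooker unmoved.

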